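# Clamp the lid on the couscous steamer

### The job

Lift the lid off the green trivet and seat it in the mouth of the couscous steamer, and let go of it. Then swing the clamp arm over the lid as far as its stop and wind the red tension wheel clockwise until it feels firmly tight (about 0.6 newton metres at the wheel), without overtightening, which would crack the lid's knob. Leave the other things on the counter undisturbed and let go of the wheel.

Things in the scene. Friction and masses are not known exactly. Their poses are not given: they have to be found in the camera images.
- lid_knob (a point): the lid's knob: black upright cylinder 36 mm across, 30 mm tall, on a flat round aluminium lid; this point is on its axis half-way up, 15 mm above the lid's upper face; z along the knob. The lid (about 0.35 kg) is 150 mm across, 8 mm thick, with a 122 mm wide, 12 mm deep plug underneath. It starts on the green trivet
- lid: the lid as a whole; origin at the centre of the underside of its plug, 35 mm below lid_knob
- mouth (a point): centre of the steamer's open mouth, level with its rim, about 165 mm above the counter. Opening about 138 mm across, rim 158 mm outside; the lid's plug goes inside and its flange rests on the rim, so that lid_knob then lies 23 mm above this point
- stand: fixed clamp stand: steel base plate, the aluminium pot with the steamer in it, and an upright post. Origin on the counter under the pot's axis; its x points from the pot to the post, its z up. The post's axis is 145 mm from the pot's axis along +x
- swing (a joint): angle (rad) of the grey swing arm about the post: 0 is over the pot (arm pointing from the post along the stand's -x, at a firm stop), growing as it swings out towards the stand's +y. Starts at 0.95 to 1.4; a little stiff (about 5 N at the wheel); stays where it is left. The arm is 26 mm wide, its underside 234 mm and top 248 mm above the counter
- wheel_grip (a point): tension wheel on the arm's end, 145 mm from the post's axis: red disc 80 mm across with an upright black cross-bar on top, 56 mm long, 12 mm thick, 34 mm tall, to grip from above and turn. This point is on the wheel's axis in the bar, 20 mm above the disc and 14 mm below the bar's top, about 297 mm above the counter; x along the bar, z up. Sinks 5 mm per radian wound clockwise (from above)
- wheel: the wheel with its screw and the sprung black pad (34 mm across) at the screw's lower end, which comes down on the knob. Turning freely takes up to 0.34 N m (less reads at a standstill); it stays where left. After 0.6 to 2.4 rad of slack (it varies) the pad meets the knob and the torque climbs about 1 N m per rad. Firmly tight: about 0.6 N m (0.5 to 0.7 is fine); beyond 0.85 the knob may crack
- trivet: hard green silicone trivet, a disc 156 mm across and 8 mm thick, lying on the counter under the lid; origin at the centre of its underside
- spoon: wooden spoon, 260 mm long, lying on the counter left of the stand; leave alone
- spice_pot: blue ceramic spice pot with lid, 82 mm across, 88 mm tall; origin under its centre; leave alone
- pepper_mill: black plastic press-button pepper mill, 60 mm across, 143 mm tall; origin under its centre; leave alone
- oil: green glass oil bottle, 68 mm across, 200 mm tall; origin under its centre; leave alone
- bowl: small terracotta bowl, 120 mm across, 50 mm tall; origin under its centre; leave alone
- chickpeas: white ceramic jar with a dark wooden top, 84 mm across, 120 mm tall; origin under its centre; leave alone
Things that resemble listed ones, but are neither listed nor needed, are in the scene too. Of the things shaped like the lid, the aluminium one is meant.

How it is judged:
On the way, in this order (a step that is already met when the one before it is completed fails the run):
1. the lid is seated in the steamer's mouth and let go (horizontal distance between lid_knob and mouth below 0.012 m and z of lid_knob in the frame of mouth between 0.018 and 0.026 m and angle between lid's own z axis and vertical below 0.05 rad and contact force between the fingers and lid below 0.2 N), for 0.2 s.
2. the clamp arm is over the lid, at its stop (horizontal distance between lid_knob and mouth below 0.012 m and z of lid_knob in the frame of mouth between 0.018 and 0.026 m and angle between lid's own z axis and vertical below 0.05 rad and value of joint swing below 0.06 rad), for 0.2 s.
3. the wheel is wound until the pad presses the lid firmly (all of step 2 and contact force between wheel and lid between 25 and 110 N), for 0.2 s.
At the end, for the whole second after the job is handed in: The lid sits in the steamer's mouth (within 12 mm of its axis, flange on the rim, level within 0.05 rad), the arm is at its stop (within 0.06 rad), the pad presses on the knob with 25 to 110 N, and the wheel is let go (all of step 3 and linear speed of lid below 0.02 m/s); the robot touches nothing.
It fails at once if the wheel is overtightened: the pad presses on the lid with more than 140 N (contact force between wheel and lid above 140 N).
It fails at once if a bystander is moved by more than 30 mm (distance of any of spoon, spice_pot, pepper_mill, oil, bowl, chickpeas from where it was at the start of the episode above 0.03 m).
It fails at once if the trivet is moved by more than 60 mm (distance of trivet from where it was at the start of the episode above 0.06 m).
It fails at once if the lid is dropped or thrown (over 1 m/s) (linear speed of lid above 1 m/s).
It also fails if it takes over 72 s, if anything falls off the work surface, if the arm or the gripper's body presses on something with over 40 N, if the wrist force passes 120 N, or if a joint passes its speed limit or range.

### The arm

A 6-joint arm with a two-finger parallel gripper is mounted at the origin on the work surface. World frame = base frame: x ahead of the robot, y to its left, z up, the work surface at z = 0. Lengths are in m, angles in rad, forces in N, time in s.
With the tool pointing down it reaches from about 0.375 to 0.9 m from the base axis. Payload 3.1 kg.
Tool frame: the origin (TCP) lies at the very end of the fingers, on their centre line; the grasp point (between the pads) lies 19 mm behind it (hold_point_z is the distance from the TCP to the grasp point, in m); z points along the fingers, x is the direction in which the jaws open and shut, and the axes are right-handed (so a half turn about z gives the same grasp; the last joint's range is limited). The gripper opens to 87 mm and grips with 3 to 60 N. Pads are 19 mm wide; open, the fingers measure 117 mm over their backs; the gripper's body (75 mm by 190 mm) begins 51 mm behind the grasp point.
Start: joints at [-1.46, 0.527, 1.433, -0, 1.181, -0.178], TCP at [0.179, -0.599, 0.223] pointing down, gripper open.
Joint ranges: [-3.08, 3.08], [-0.75, 2.2], [0.22, 2.44], [-1.43, 4.57], [0, 2.65], [-2.85, 2.85]. Speed limits (rad/s): [2.79, 2.79, 3.14, 3.14, 3.14, 3.14].

### API

Orientations are given as a unit quaternion [x, y, z, w].
In Python, from rig import * gives the robot as it stands.
- The arm moves only by the tool carry_out, never from a script. Its argument "deltas" is a list of rows, each a list of 7 numbers: the closure, from -1 (fully open) to 1 (shut), then the shift along the tool's x, y, z in units of 25 mm (1.0 is 25 mm), then the turn, a rotation vector about the tool's x, y, z in degrees. In form: [[jaw, x, y, z, rx, ry, rz], ...]. A call has 1 to 8 rows; each row is the pose to reach, as a shift and turn from the pose commanded when the call began, along the tool's axes at that moment; what a row does not reach only later rows make up. A row lasts 1/10 s, in which the tool goes at most 50 mm and 8.59 degrees, less where a joint would pass 70% of its speed; a pose out of reach is approached as far as the arm can. A call with a gripper value outside its range is refused whole. The fingers move at their own pace and stop on an object; "force" is the grip in N (left out, the last holds). Time passes only in rows, so rows that repeat a pose let the fingers close. It gives the time, the measured TCP pose, the force and the opening at its end, in the units of the state.
- get_obs(): the state, without advancing time (a new reading comes with each control period).
- camera(name): name is "side" or "top"; returns (picture, depth): 400x640x3 uint8, red, green, blue; 400x640 float32, m along the optical axis (not along the pixel's ray), 0 where there is no reading.
- camera_info(name): a dict with "mtx" (3x3 intrinsics, pixels), "origin" and "rotation" of the camera in the world. Camera axes: x right, y down, z forward; pixel columns grow to the right and rows downward; lengths in m; the calibration is good to about 2 mm. A picture is of the moment at which its call begins. camera_info takes no time and is no camera call.
- hand_in(): hands the job in, once; it reports no verdict.
Trained networks look in the newest picture that a camera, given by its name, has taken for a name from the list of things; names that differ only in an ending like _2 or _b are one class to them, and where a whole thing is asked for, a point or a joint stands for the part that bears it (a point fixed in the world has none). Each returns a list of dicts, best first, with "score" (0 to 1); they miss things now and then, are a little off and sometimes report something else, mostly with a low value. They report only what shows in the picture. A call takes as long as a camera call. They do not tell look-alikes from the thing itself.
- spot_in(camera, target): "pixel" ([row, column] in pixels, amid what is visible of it).
The state is a dict: "time": time; "q": joint angles; "joint_velocities": joint speeds; "joint_torque": joint torques, N m; "position": TCP position; "tool_rot": TCP orientation; "ft_force": force on the tool from outside, world axes, zero at the start; "moment": the same for the moment, N m; "grip_width": finger opening in m.
Only numpy, scipy, OpenCV 4.12 (cv2) and the standard library are available. Lean on these libraries where they do the work, as an engineer would, in place of code of your own. Each camera call takes 0.05 s, during which the arm holds its last target.

## Working session

There is one attempt and no reset: what is moved stays moved. The work goes in short steps, Python scripts to look and compute and a tool call to move; the robot and the scene stay as the last step left them, time stands still between calls to the robot, and variables do not carry over. Pictures are saved under pics/ and viewed, and the job is handed in when it is done.

Besides the shell and the picture viewer there is one more tool, called after ">>>" by a JSON object that holds its "fn" and its "kwargs". carry_out: Moves the arm, as the interface text tells. Its arguments: {"type":"object","properties":{"deltas":{"type":"array"},"force":{"type":"number"}},"required":["deltas"]}

```bash
mkdir -p pics; ls
cat > h.py <<'E'
from rig import *
import numpy as np, cv2
from scipy.spatial.transform import Rotation as R
def cloud(name,d):
    i=camera_info(name);K=np.array(i["mtx"]);v,u=np.mgrid[0:d.shape[0],0:d.shape[1]]
    p=np.stack([(u-K[0,2])/K[0,0]*d,(v-K[1,2])/K[1,1]*d,d],-1)
    return p@np.array(i["rotation"]).T+np.array(i["origin"])
def save(n,img): cv2.imwrite("pics/"+n+".png",img[:,:,::-1])
E
python3 - <<'E'
from h import *
for n in("top","side"):
    im,d=camera(n);save(n+"0",im);np.savez("/tmp/%s0.npz"%n,im=im,d=d)
    print(n,camera_info(n))
    P=cloud(n,d)
    for t in("lid","lid_knob","wheel","wheel_grip","trivet","stand","oil","pepper_mill","spice_pot","bowl","chickpeas","spoon"):
        for r in spot_in(n,t)[:3]:
            p=[int(x) for x in r["pixel"]];print(t,p,round(r["score"],2),P[p[0],p[1]].round(3))
print(get_obs())
E
```

```text
pics
top {'mtx': array([[381.96065381,   0.        , 329.63858734],
       [  0.        , 381.96065381, 198.744774  ],
       [  0.        ,   0.        ,   1.        ]]), 'origin': array([0.26564149, 0.00837079, 1.5503395 ]), 'rotation': array([ 0.71349143, -0.69486442,  0.05873558, -0.0681436 ])}Traceback (most recent call last):
  File "<stdin>", line 5, in <module>
  File "h.py", line 7, in cloud
    return p@np.array(i["rotation"]).T+np.array(i["origin"])
           ~^~~~~~~~~~~~~~~~~~~~~~~~~~
ValueError: matmul: Input operand 1 has a mismatch in its core dimension 0, with gufunc signature (n?,k),(k,m?)->(n?,m?) (size 4 is different from 3)
```

```bash
sed -i 's/np.array(i\["rotation"\]).T/R.from_quat(i["rotation"]).as_matrix().T/' h.py
python3 - <<'E'
from h import *
for n in("top","side"):
    im,d=camera(n);save(n+"0",im);np.savez("/tmp/%s0.npz"%n,im=im,d=d)
    P=cloud(n,d)
    for t in("lid","lid_knob","wheel","trivet","stand","oil","pepper_mill","spoon"):
        for r in spot_in(n,t)[:3]:
            p=[int(x) for x in r["pixel"]];print(n,t,p,round(r["score"],2),P[p[0],p[1]].round(3))
print(get_obs())
E
```

```text
top lid [258, 397] 0.78 [ 0.312 -0.241  0.017]
top lid [220, 384] 0.69 [ 0.457 -0.184  0.057]
top lid [233, 442] 0.64 [ 0.413 -0.411  0.051]
top lid_knob [233, 444] 0.97 [ 0.413 -0.418  0.054]
top lid_knob [213, 384] 0.81 [ 0.489 -0.187  0.032]
top lid_knob [257, 397] 0.78 [ 0.316 -0.24   0.022]
top wheel [170, 290] 0.9 [0.59  0.166 0.292]
top oil [179, 459] 0.55 [ 0.612 -0.458  0.13 ]
top oil [200, 324] 0.32 [0.523 0.053 0.104]
top pepper_mill [155, 368] 0.7 [ 0.704 -0.114  0.111]
side lid [352, 296] 0.86 [ 0.41  -0.442  0.032]
side lid [290, 313] 0.79 [ 0.469 -0.213  0.039]
side lid [306, 243] 0.7 [ 0.262 -0.264  0.035]
side lid_knob [309, 244] 0.88 [ 0.264 -0.262  0.022]
side lid_knob [353, 297] 0.85 [ 0.413 -0.444  0.03 ]
side lid_knob [289, 309] 0.68 [ 0.457 -0.213  0.044]
side trivet [310, 305] 0.63 [ 0.442 -0.264  0.008]
side stand [231, 334] 0.79 [ 0.552 -0.014  0.118]
side stand [341, 384] 0.63 [ 0.623 -0.499  0.116]
side stand [188, 330] 0.4 [0.581 0.418 0.052]
side oil [340, 383] 0.61 [ 0.62 -0.5   0.12]
side pepper_mill [259, 395] 0.72 [ 0.73  -0.149  0.094]
side pepper_mill [306, 307] 0.42 [ 0.448 -0.269  0.028]
side spoon [218, 276] 0.7 [0.352 0.255 0.011]
{'time': 0.95, 'q': array([-1.45946774e+00,  5.27500164e-01,  1.43274230e+00, -3.78688557e-05,
        1.18140431e+00, -1.78489864e-01]), 'joint_velocities': array([-0.00143686, -0.00021577, -0.00024336, -0.00019082, -0.00077183,
       -0.00022266]), 'joint_torque': array([ 2.02168138e-05, -4.40012491e+01, -1.76990712e+01,  6.33899658e-02,
        5.03906852e-02, -1.17109514e-05]), 'position': array([ 0.17862974, -0.59887806,  0.2225348 ]), 'tool_rot': array([ 8.01807966e-01, -5.97581780e-01, -3.12759590e-05, -7.80224955e-06]), 'ft_force': array([ 0.47248623, -0.01696257,  0.44228515]), 'moment': array([ 0.0051513 , -0.00599745, -0.03935035]), 'grip_width': 0.08705133802381393}
```

View pics/top0.png

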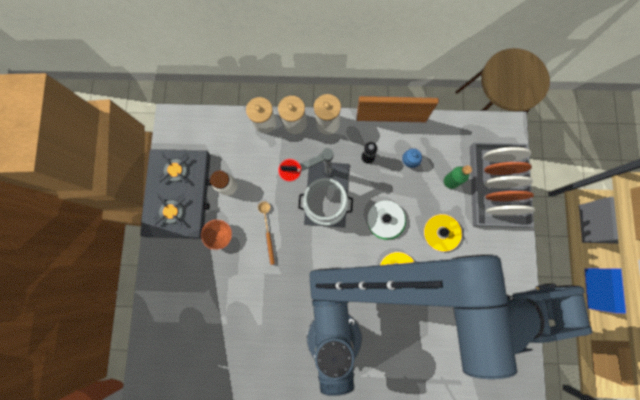

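View pics/side0.png

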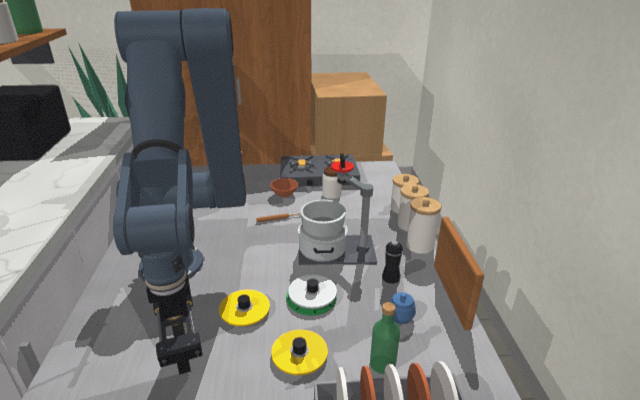

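Candidates for the lid, in the top view, are the aluminium lid on green (218,388), a yellow lid (233,443) and a second yellow one partly under the arm (258,397). The aluminium one is right. Next I'll measure it and take a close crop.

Run:
```python
from h import *
from scipy.optimize import least_squares
def circ(p):
    s=least_squares(lambda c:np.hypot(p[:,0]-c[0],p[:,1]-c[1])-c[2],[*p.mean(0)[:2],.05],loss='soft_l1',f_scale=.003);return s.x.round(4)
crops=[]
for n in("top","side"):
    f=np.load(f"/tmp/{n}0.npz");im,d=f["im"],f["d"];P=cloud(n,d);P[d==0]=9
    v=(lambda c,r:np.hypot(P[...,0]-c[0],P[...,1]-c[1])<r)
    a=v((.47,-.195),.11)
    m=a&(abs(P[...,2]-.055)<.007);print(n,"knobtop",m.sum(),P[m].mean(0).round(4) if m.any() else 0, np.median(P[m][:,2]))
    hsv=cv2.cvtColor(im,cv2.COLOR_RGB2HSV)
    m2=a&(abs(P[...,2]-.028)<.006)&(hsv[...,1]<60); print("lid plate",m2.sum(),((P[m2].max(0)+P[m2].min(0))/2).round(4),np.ptp(P[m2],axis=0).round(3),np.median(P[m2][:,2]))
    b=m2.astype(np.uint8);c=max(cv2.findContours(b,0,1)[0],key=cv2.contourArea)[:,0];print("circ lid",circ(P[c[:,1],c[:,0]]))
    # rim
    a=v((.52,.03),.13);m3=a&(abs(P[...,2]-.163)<.007);b=m3.astype(np.uint8);print("rim",m3.sum(),circ(P[m3]),np.median(P[m3][:,2]))
    # wheel red
    red=(hsv[...,1]>150)&((hsv[...,0]<6)|(hsv[...,0]>174))&(P[...,2]>.25)&(P[...,2]<.30);print("wheel",red.sum(),circ(P[red]) if red.sum()>5 else 0,((P[red].max(0)+P[red].min(0))/2).round(4),np.median(P[red][:,2]))
    bar=v((.595,.166),.06)&(P[...,2]>.295)&(P[...,2]<.33);q=P[bar];print("bar",len(q),q.mean(0).round(4),q[:,2].max())
    if len(q)>5:
        w,V=np.linalg.eigh(np.cov(q[:,:2].T));print("bar ang",np.degrees(np.arctan2(V[1,1],V[0,1])),np.sqrt(w))
    post=v((.64,.03),.08)&(P[...,2]>.225)&(P[...,2]<.30);q=P[post];print("post",len(q),q.mean(0).round(3),np.median(q,0).round(3),q[:,2].max())
    for (r,c) in (((218,388),(165,300)) if n=="top" else ((290,313),(190,345))):
        crops.append(cv2.resize(im[r-40:r+40,c-50:c+50],(400,300),interpolation=cv2.INTER_CUBIC))
save("crop0",np.vstack([np.hstack(crops[:2]),np.hstack(crops[2:])]))
```

```text
top knobtop 68 [ 0.4682 -0.1935  0.0569] 0.057142187358824814
lid plate 922 [ 0.4698 -0.1937  0.028 ] [0.147 0.149 0.012] 0.02777145741772724
circ lid [ 0.4679 -0.1938  0.0724]
rim 352 [0.5183 0.0492 0.0729] 0.16439501965655245
wheel 289 [0.5979 0.1704 0.0289] [0.5957 0.1703 0.2829] 0.27619774965583965
bar 75 [0.5954 0.1722 0.3078] 0.31735791123269963
bar ang 87.81576396486606 [0.00389857 0.0161093 ]
post 248 [0.651 0.063 0.251] [0.649 0.06  0.251] 0.2629281888365751
side knobtop 98 [ 0.4673 -0.1999  0.0563] 0.05682551079534687
lid plate 1130 [ 0.4671 -0.1973  0.028 ] [0.148 0.151 0.012] 0.027574172192119162
circ lid [ 0.4675 -0.1978  0.0735]
rim 369 [0.5177 0.0433 0.073 ] 0.1631194874314652
wheel 170 [0.595  0.1605 0.0296] [0.5949 0.1633 0.2745] 0.27483000201076613
bar 40 [0.5947 0.1641 0.3059] 0.3119391084601134
bar ang 90.82592252509 [0.00358119 0.02041756]
post 237 [0.652 0.049 0.245] [0.651 0.038 0.247] 0.25868996898107066
```

View pics/crop0.png

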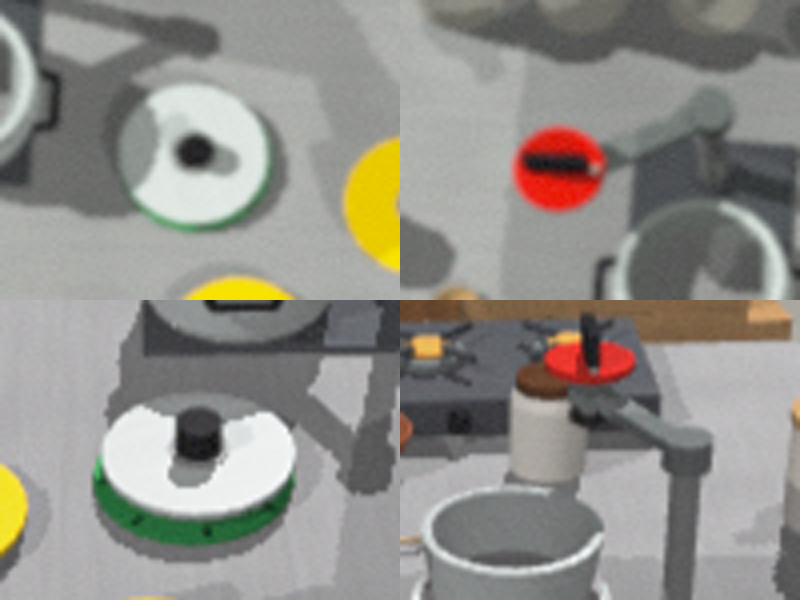

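The crop confirms it: a white aluminium lid with a black knob, resting on the green trivet. The knob is at about (0.468,-0.196), the mouth at (0.518,0.046) and the wheel at (0.597,0.166).

```bash
cat >> h.py <<'E'
def go(x,y,z,yaw=None,pitchfix=True):
    o=get_obs();r=R.from_quat(o["tool_rot"]);
    d=r.inv().apply(np.array([x,y,z])-o["position"])/.025
    t=np.zeros(3)
    if yaw is not None:
        c=np.cos(np.radians(yaw));s=np.sin(np.radians(yaw));T=R.from_matrix(np.array([[c,s,0],[s,-c,0],[0,0,-1]]));t=(r.inv()*T).as_rotvec(degrees=True)
    tx=r.as_matrix()[:,0]
    print("delta",d.round(3),"turn",t.round(1),"yaw",np.degrees(np.arctan2(tx[1],tx[0])).round(1),"pos",o["position"].round(4),"t",o["time"],"f",o["ft_force"].round(1),"M",o["moment"].round(2),"w",o["grip_width"].round(4),"q6",o["q"][5].round(2))
E
python3 -c "
from h import *
go(.468,-.1957,.2);go(.468,-.1957,.034)"
```

```text
Traceback (most recent call last):
  File "h.py", line 16, in go
    print("delta",d.round(3),"turn",t.round(1),"yaw",np.degrees(np.arctan2(tx[1],tx[0])).round(1),"pos",o["position"].round(4),"t",o["time"],"f",o["ft_force"].round(1),"M",o["moment"].round(2),"w",o["grip_width"].round(4),"q6",o["q"][5].round(2))
                                                                                                                                                                                                     ^^^^^^^^^^^^^^^^^^^^^
AttributeError: 'float' object has no attribute 'round'
```

```bash
sed -i 's/o\["grip_width"\].round(4)/round(o["grip_width"],4)/' h.py
python3 -c "
from h import *
go(.468,-.1957,.2);go(.468,-.1957,.034)"
```

```text
delta [-12.146 -15.701   0.902] turn [0. 0. 0.] yaw -73.4 pos [ 0.1786 -0.5989  0.2225] t 0.95 f [ 0.5 -0.   0.4] M [ 0.01 -0.01 -0.04] w 0.0871 q6 -0.18
delta [-12.146 -15.701   7.542] turn [0. 0. 0.] yaw -73.4 pos [ 0.1786 -0.5989  0.2225] t 0.95 f [ 0.5 -0.   0.4] M [ 0.01 -0.01 -0.04] w 0.0871 q6 -0.18
```

>>> {"fn": "carry_out", "kwargs": {"deltas": [[-1,-12.15,-15.7,0.9,0,0,0],[-1,-12.15,-15.7,0.9,0,0,0],[-1,-12.15,-15.7,0.9,0,0,0],[-1,-12.15,-15.7,0.9,0,0,0],[-1,-12.15,-15.7,0.9,0,0,0],[-1,-12.15,-15.7,0.9,0,0,0],[-1,-12.15,-15.7,0.9,0,0,0],[-1,-12.15,-15.7,0.9,0,0,0]]}}

```text
time: 1.75
position: [0.4126, -0.2727, 0.2047]
tool_rot: [0.802, -0.598, 0.0, 0.0]
ft_force: [0.7, -0.5, -0.9]
grip_width: 0.0872
```

>>> {"fn": "carry_out", "kwargs": {"deltas": [[-1,0,0,0,0,0,0],[-1,0,0,0,0,0,0]]}}

```text
time: 1.95
position: [0.4122, -0.2734, 0.2046]
tool_rot: [0.803, -0.596, 0.0, 0.0]
ft_force: [0.1, -0.3, -0.7]
grip_width: 0.0871
```

```bash
python3 -c "
from h import *
go(.468,-.1957,.09);go(.468,-.1957,.034)"
```

```text
delta [-2.333 -3.034  4.582] turn [0. 0. 0.] yaw -73.2 pos [ 0.4122 -0.2734  0.2046] t 1.95 f [ 0.1 -0.3 -0.7] M [-0.03 -0.01  0.04] w 0.0871 q6 0.47
delta [-2.334 -3.035  6.822] turn [0. 0. 0.] yaw -73.2 pos [ 0.4122 -0.2734  0.2046] t 1.95 f [ 0.1 -0.3 -0.7] M [-0.03 -0.01  0.04] w 0.0871 q6 0.47
```

>>> {"fn": "carry_out", "kwargs": {"deltas": [[-1,-1.8,-2.3,2,0,0,0],[-1,-2.33,-3.03,4.58,0,0,0],[-1,-2.33,-3.03,4.58,0,0,0],[-1,-2.33,-3.03,4.58,0,0,0],[-1,-2.33,-3.03,4.58,0,0,0]]}}

```text
time: 2.45
position: [0.4669, -0.1979, 0.0892]
tool_rot: [0.802, -0.598, -0.001, 0.0]
ft_force: [0.2, -0.3, 0.5]
grip_width: 0.0873
```

```bash
python3 -c "
from h import *
im,d=camera('side');save('side1',cv2.resize(im[220:340,230:400],(800,565)))
go(.468,-.1957,.034)"
```

```text
delta [-0.12  -0.045  2.261] turn [0. 0. 0.] yaw -73.5 pos [ 0.4677 -0.1988  0.0905] t 2.5 f [ 0.4  0.9 -0.1] M [-0.03 -0.02  0.  ] w 0.0872 q6 0.66
```

View pics/side1.png

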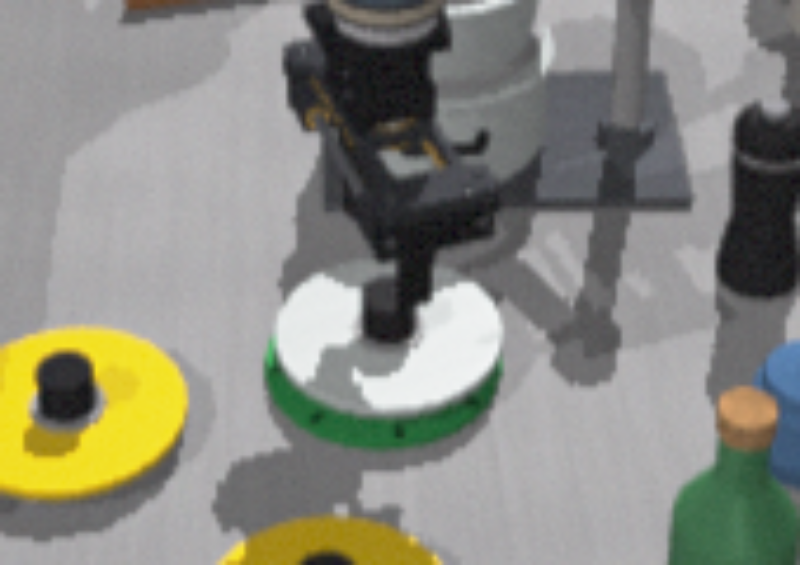

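The open fingers sit above the aluminium lid's knob (side view, about (290,313)), aligned with it. Going down now.

>>> {"fn": "carry_out", "kwargs": {"deltas": [[-1,-0.12,-0.05,0.8,0,0,0],[-1,-0.12,-0.05,1.5,0,0,0],[-1,-0.12,-0.05,2.0,0,0,0],[-1,-0.12,-0.05,2.26,0,0,0],[-1,-0.12,-0.05,2.26,0,0,0]], "force": 30}}

```text
time: 3.0
position: [0.4679, -0.1946, 0.0338]
tool_rot: [0.801, -0.598, 0.0, 0.0]
ft_force: [0.7, -0.4, 0.4]
grip_width: 0.0869
```

>>> {"fn": "carry_out", "kwargs": {"deltas": [[0.3,0,0,0,0,0,0],[0.6,0,0,0,0,0,0],[1,0,0,0,0,0,0],[1,0,0,0,0,0,0],[1,0,0,0,0,0,0],[1,0,0,0,0,0,0],[1,0,0,0,0,0,0],[1,0,0,0,0,0,0]], "force": 30}}

```text
time: 3.8
position: [0.4682, -0.1938, 0.0335]
tool_rot: [0.802, -0.598, 0.0, 0.0]
ft_force: [0.6, -1.1, 0.8]
grip_width: 0.0352
```

```bash
python3 -c "
from h import *
go(.518,.046,.25)"
```

```text
delta [-8.617 -4.656 -8.665] turn [0. 0. 0.] yaw -73.4 pos [ 0.4682 -0.1938  0.0335] t 3.8 f [ 0.6 -1.1  0.8] M [-0.13 -0.09 -0.  ] w 0.0352 q6 0.67
```

>>> {"fn": "carry_out", "kwargs": {"deltas": [[1,0,0,-0.5,0,0,0],[1,0,0,-1.5,0,0,0],[1,0,0,-2.7,0,0,0],[1,0,0,-4,0,0,0],[1,0,0,-5.4,0,0,0],[1,0,0,-6.8,0,0,0],[1,0,0,-8,0,0,0],[1,0,0,-8.6,0,0,0]]}}

```text
time: 4.6
position: [0.4682, -0.1936, 0.2517]
tool_rot: [0.802, -0.598, 0.002, -0.0]
ft_force: [0.6, -0.5, -3.3]
grip_width: 0.0352
```

>>> {"fn": "carry_out", "kwargs": {"deltas": [[1,0,0,0,0,0,0],[1,0,0,0,0,0,0]]}}

```text
time: 4.8
position: [0.467, -0.1929, 0.2482]
tool_rot: [0.802, -0.598, -0.001, 0.0]
ft_force: [-0.4, -0.2, -3.6]
grip_width: 0.0356
```

```bash
python3 -c "
from h import *
im,d=camera('side');save('side2',cv2.resize(im[150:350,180:440],(780,600)));im,d=camera('top');save('top2',cv2.resize(im[110:270,260:470],(780,594)))
go(.518,.046,.25)"
```

```text
delta [-8.564 -4.696 -0.102] turn [0. 0. 0.] yaw -73.4 pos [ 0.4667 -0.1927  0.2471] t 4.9 f [-0.2 -0.6 -3.2] M [-0.05  0.   -0.01] w 0.0356 q6 0.67
```

View pics/side2.png

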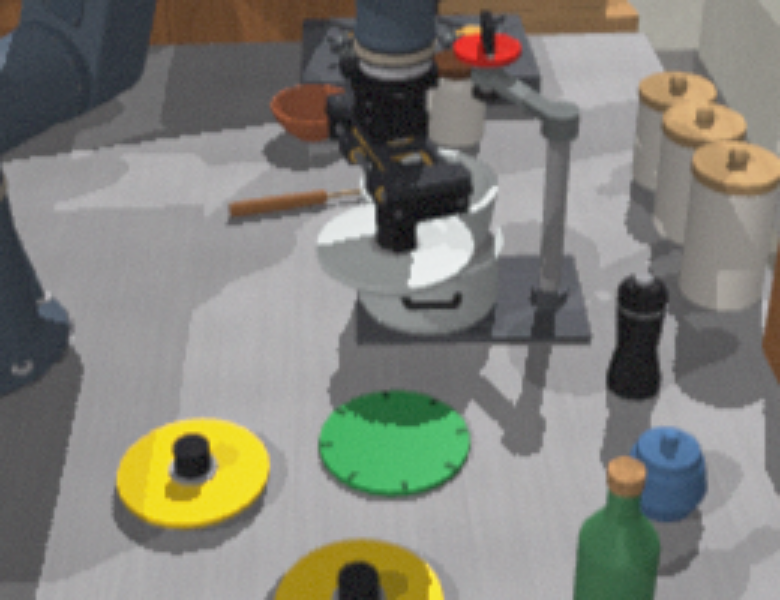

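View pics/top2.png

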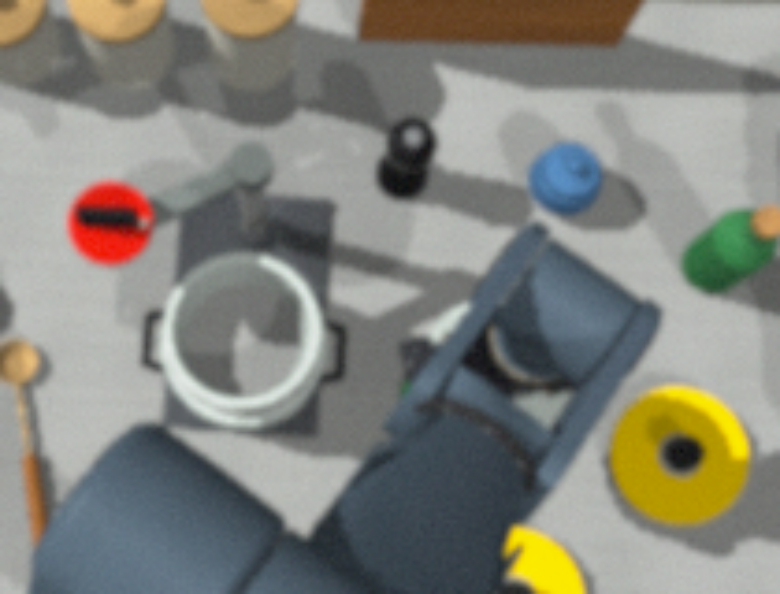

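The lid is held level and the green trivet is bare and undisturbed. The camera offset I saw at the grasp (1.9 mm in y) also applies to the mouth, so the target becomes (0.518,0.048).

>>> {"fn": "carry_out", "kwargs": {"deltas": [[1,-1,-0.55,0,0,0,0],[1,-2.4,-1.3,0,0,0,0],[1,-4,-2.2,0,0,0,0],[1,-5.6,-3.1,0,0,0,0],[1,-7.2,-3.9,0,0,0,0],[1,-8.2,-4.5,0,0,0,0],[1,-8.65,-4.72,0,0,0,0],[1,-8.65,-4.72,0,0,0,0]]}}

```text
time: 5.7
position: [0.5184, 0.0487, 0.2472]
tool_rot: [0.803, -0.596, -0.001, 0.001]
ft_force: [-0.6, -0.3, -3.1]
grip_width: 0.0353
```

```bash
python3 -c "
from h import *
im,d=camera('side');save('side3',cv2.resize(im[130:290,220:430],(780,594)))
go(.5183,.0484,.2);go(.5183,.0484,.18)"
```

```text
delta [-0.04  -0.011  1.895] turn [0. 0. 0.] yaw -73.3 pos [0.5184 0.0474 0.2474] t 5.75 f [-1.   0.7 -2.7] M [-0.03  0.01 -0.  ] w 0.0354 q6 1.16
delta [-0.04  -0.013  2.695] turn [0. 0. 0.] yaw -73.3 pos [0.5184 0.0474 0.2474] t 5.75 f [-1.   0.7 -2.7] M [-0.03  0.01 -0.  ] w 0.0354 q6 1.16
```

View pics/side3.png

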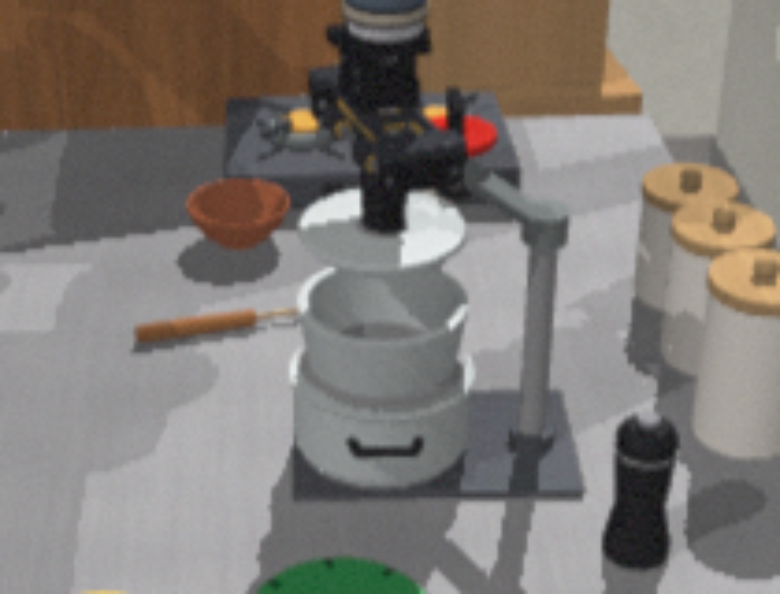

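The lid hangs centred over the steamer mouth in the side view. Lowering it.

>>> {"fn": "carry_out", "kwargs": {"deltas": [[1,0,0,0.6,0,0,0],[1,0,0,1.2,0,0,0],[1,0,0,1.8,0,0,0],[1,0,0,2.1,0,0,0],[1,0,0,2.3,0,0,0],[1,0,0,2.45,0,0,0],[1,0,0,2.45,0,0,0]]}}

```text
time: 6.45
position: [0.5191, 0.047, 0.1871]
tool_rot: [0.802, -0.598, -0.0, 0.0]
ft_force: [-0.4, 0.2, -3.3]
grip_width: 0.0353
```

```bash
python3 -c "
from h import *
go(.5183,.0484,.178)"
```

```text
delta [-0.065  0.015  0.362] turn [0. 0. 0.] yaw -73.4 pos [0.5191 0.047  0.1871] t 6.45 f [-0.4  0.2 -3.3] M [-0.01  0.02  0.01] w 0.0353 q6 1.16
```

>>> {"fn": "carry_out", "kwargs": {"deltas": [[1,-0.04,0,0.15,0,0,0],[1,-0.04,0,0.25,0,0,0],[1,-0.04,0,0.35,0,0,0],[1,-0.04,0,0.4,0,0,0],[1,-0.04,0,0.4,0,0,0]]}}

```text
time: 6.95
position: [0.519, 0.0485, 0.1784]
tool_rot: [0.802, -0.597, 0.0, -0.0]
ft_force: [-2.4, 0.6, 7.0]
grip_width: 0.0352
```

>>> {"fn": "carry_out", "kwargs": {"deltas": [[0,0,0,0,0,0,0],[-0.5,0,0,0,0,0,0],[-1,0,0,0,0,0,0],[-1,0,0,0,0,0,0],[-1,0,0,0,0,0,0],[-1,0,0,0,0,0,0],[-1,0,0,0,0,0,0]]}}

```text
time: 7.65
position: [0.5189, 0.0484, 0.1771]
tool_rot: [0.802, -0.598, -0.0, 0.0]
ft_force: [-0.2, 0.4, 0.0]
grip_width: 0.082
```

>>> {"fn": "carry_out", "kwargs": {"deltas": [[-1,0,0,-0.5,0,0,0],[-1,0,0,-1.5,0,0,0],[-1,0,0,-3,0,0,0],[-1,0,0,-5,0,0,0],[-1,0,0,-7,0,0,0],[-1,0,0,-7.5,0,0,0],[-1,0,0,-7.5,0,0,0]]}}

```text
time: 8.35
position: [0.5203, 0.0483, 0.3678]
tool_rot: [0.802, -0.598, 0.003, -0.002]
ft_force: [-0.7, 0.2, -0.8]
grip_width: 0.0869
```

Run:
```python
from h import *
for n in("side","top"):
    im,d=camera(n);save(n+'4',cv2.resize(im[120:290,200:430],(780,576)));P=cloud(n,d)
    m=(np.hypot(P[...,0]-.518,P[...,1]-.047)<.085)&(abs(P[...,2]-.172)<.012);print(n,"plate",m.sum(),((P[m].max(0)+P[m].min(0))/2).round(4),np.median(P[m][:,2]).round(4))
    if m.sum()>50:
        A=np.c_[P[m][:,:2]-P[m][:,:2].mean(0),np.ones(m.sum())];print("tilt",np.linalg.lstsq(A,P[m][:,2],rcond=None)[0].round(3))
    k=(np.hypot(P[...,0]-.518,P[...,1]-.047)<.04)&(P[...,2]>.192)&(P[...,2]<.21);print("knob",k.sum(),P[k].mean(0).round(4))
go(.5957,.169,.34,0)
```

```text
side plate 857 [0.5178 0.0409 0.172 ] 0.1723
tilt [0.002 0.036 0.171]
knob 71 [0.5171 0.0433 0.2004]
top plate 401 [0.5162 0.049  0.1714] 0.1727
tilt [0.003 0.027 0.172]
knob 79 [0.5178 0.0493 0.203 ]
delta [-3.732 -4.355  0.947] turn [  0.1   0.1 -73.4] yaw -73.4 pos [0.5181 0.0485 0.3638] t 8.45 f [-0.3 -1.  -0.2] M [ 0.06 -0.   -0.06] w 0.0867 q6 1.16
```

View pics/side4.png

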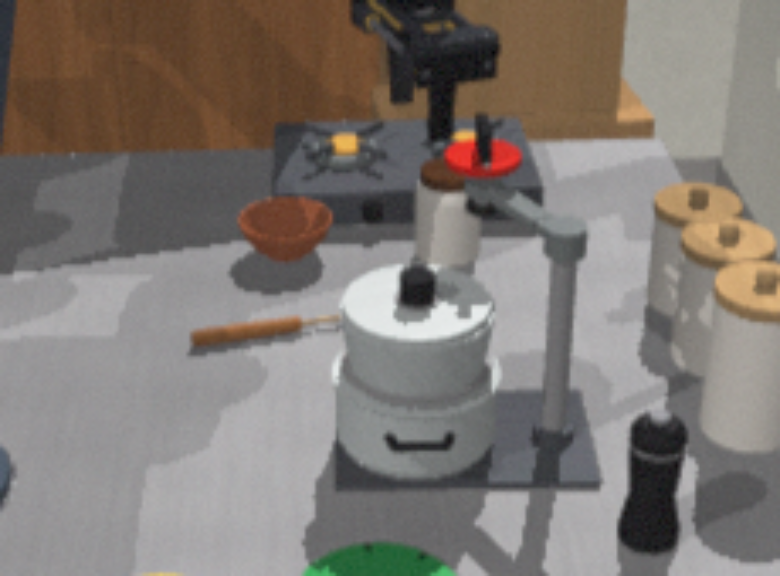

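View pics/top4.png

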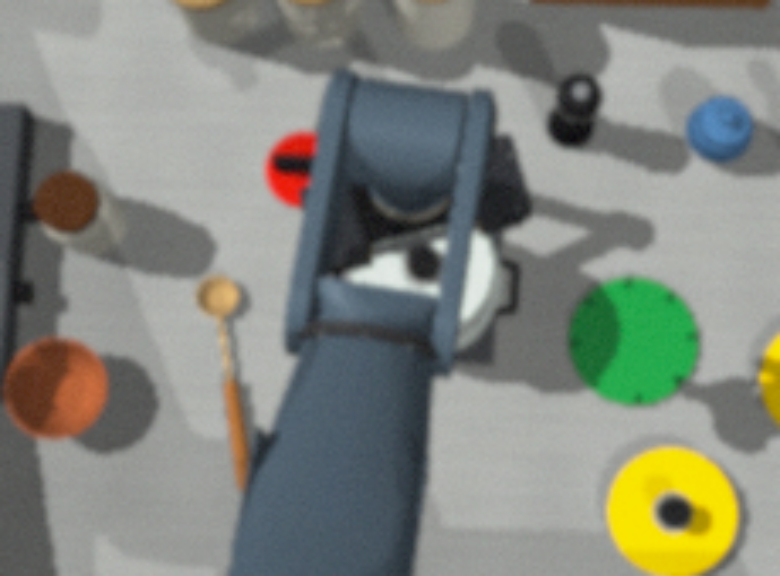

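The lid is seated with its knob at about (0.518,0.047). Now the wheel: I'll turn the jaw across the bar, above it.

>>> {"fn": "carry_out", "kwargs": {"deltas": [[-1,-0.5,-0.5,0,0,0,-8],[-1,-1,-1,0,0,0,-16],[-1,-1.5,-1.8,0,0,0,-24],[-1,-2,-2.5,0,0,0,-32],[-1,-2.7,-3.2,0,0,0,-40],[-1,-3.2,-3.8,0,0,0,-48],[-1,-3.7,-4.35,0,0,0,-56],[-1,-3.73,-4.35,0.3,0,0,-64]]}}

```text
time: 9.25
position: [0.5969, 0.1706, 0.3546]
tool_rot: [0.997, -0.078, -0.001, -0.0]
ft_force: [0.2, -0.2, -0.2]
grip_width: 0.087
```

Run:
```python
from h import *
go(.5958,.1685,.33,0)
for n in("side","top"):
    im,d=camera(n);save(n+'5',cv2.resize(im[120:260,230:420],(780,575)));P=cloud(n,d)
    m=(np.hypot(P[...,0]-.518,P[...,1]-.047)<.068)&(abs(P[...,2]-.172)<.006);
    if m.sum()>50:
        A=np.c_[P[m][:,:2]-P[m][:,:2].mean(0),np.ones(m.sum())];print("tilt",m.sum(),np.lstsq if 0 else np.linalg.lstsq(A,P[m][:,2],rcond=None)[0].round(3))
    k=(np.hypot(P[...,0]-.66,P[...,1]-.04)<.05)&(P[...,2]>.252)&(P[...,2]<.275);q=P[k]
    if len(q): print("posthead",n,len(q),q.mean(0).round(4),((q.max(0)+q.min(0))/2).round(4),np.ptp(q,axis=0))
f=np.load("/tmp/top0.npz");P=cloud("top",f["d"]);k=(np.hypot(P[...,0]-.66,P[...,1]-.04)<.05)&(P[...,2]>.252)&(P[...,2]<.275);q=P[k];print("post top0",len(q),q.mean(0),((q.max(0)+q.min(0))/2).round(4))
```

```text
delta [-0.026  0.089  0.983] turn [-0.   0.2 -9. ] yaw -9.0 pos [0.5969 0.1706 0.3546] t 9.25 f [ 0.2 -0.2 -0.2] M [-0.01 -0.07 -0.02] w 0.087 q6 0.25
tilt 535 [-0.004 -0.005  0.173]
posthead side 70 [0.6624 0.0381 0.2552] [0.6631 0.042  0.2552] [0.03817308 0.05007246 0.00638007]
tilt 924 [0.    0.002 0.173]
posthead top 104 [0.6626 0.044  0.256 ] [0.6605 0.0528 0.2567] [0.04465167 0.05589651 0.00917138]
post top0 102 [0.66297512 0.04290336 0.25633608] [0.663  0.053  0.2576]
```

View pics/side5.png

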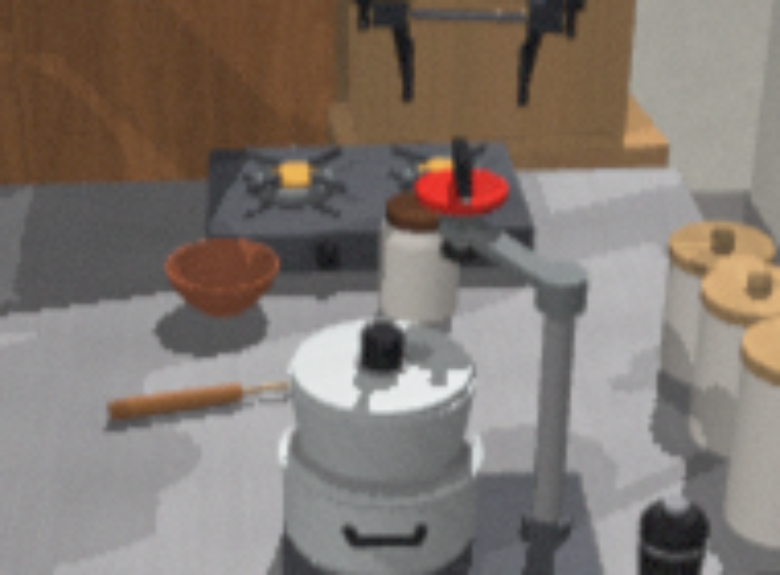

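The lid is level (tilt ≤0.005) and the open jaw straddles the bar line. Post is at about (0.663,0.040). Descending to the bar and gripping it.

>>> {"fn": "carry_out", "kwargs": {"deltas": [[-1,-0.03,0.08,0,0,0,-8],[-1,-0.03,0.08,0.3,0,0,-9],[-1,-0.03,0.08,1.0,0,0,-9],[-1,-0.03,0.08,1.8,0,0,-9],[-1,-0.03,0.08,2.4,0,0,-9],[-1,-0.03,0.08,2.75,0,0,-9],[-1,-0.03,0.08,2.75,0,0,-9]]}}

```text
time: 10.05
position: [0.5941, 0.1666, 0.2862]
tool_rot: [1.0, -0.005, -0.002, 0.0]
ft_force: [0.2, 0.7, -0.3]
grip_width: 0.087
```

Run:
```python
from h import *
go(.5958,.1685,.285,0)
im,d=camera("side");save('side6',cv2.resize(im[120:220,280:410],(780,600)))
```

```text
delta [ 0.067 -0.078  0.049] turn [ 0.   0.3 -0.6] yaw -0.6 pos [0.5941 0.1666 0.2862] t 10.05 f [ 0.2  0.7 -0.3] M [-0.03 -0.08  0.05] w 0.087 q6 0.1
```

View pics/side6.png

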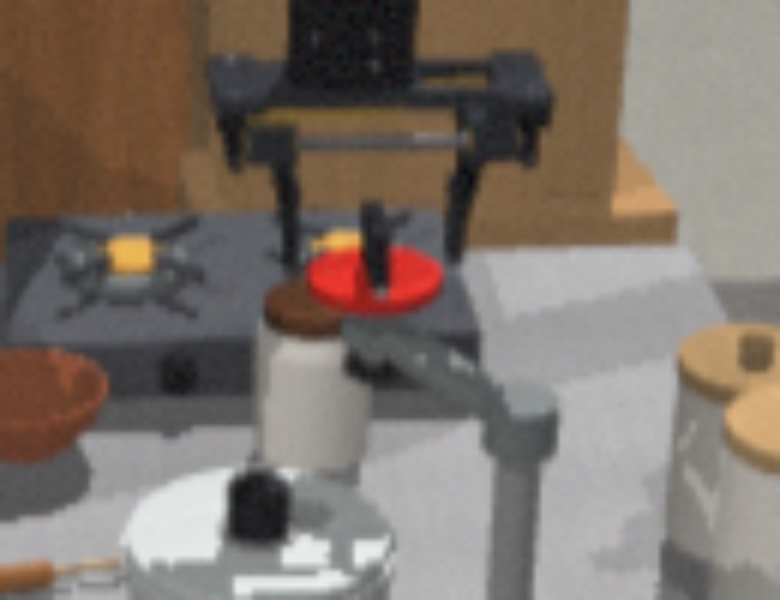

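The fingers straddle the bar, which is centred between them over the red disc. Closing on it.

>>> {"fn": "carry_out", "kwargs": {"deltas": [[0,0.05,-0.06,0.04,0,0,0],[0.5,0.05,-0.06,0.04,0,0,0],[1,0.05,-0.06,0.04,0,0,0],[1,0.05,-0.06,0.04,0,0,0],[1,0.05,-0.06,0.04,0,0,0],[1,0.05,-0.06,0.04,0,0,0],[1,0.05,-0.06,0.04,0,0,0],[1,0.05,-0.06,0.04,0,0,0]], "force": 30}}

```text
time: 10.9
position: [0.5966, 0.1684, 0.2874]
tool_rot: [1.0, -0.003, -0.0, 0.0]
ft_force: [-0.1, -0.1, -0.0]
grip_width: 0.0311
```

Run:
```python
from h import *
go(.5958,.1685,.285,0)
```

```text
delta [-0.032 -0.002  0.097] turn [ 0.   0.  -0.4] yaw -0.4 pos [0.5966 0.1684 0.2874] t 10.9 f [-0.1 -0.1 -0. ] M [-0.03 -0.1   0.04] w 0.0311 q6 0.1
```

>>> {"fn": "carry_out", "kwargs": {"deltas": [[1,0,0,0,0,0,0],[1,0,0,0,0,0,0],[1,0,0,0,0,0,0],[1,0,0,0,0,0,0],[1,0,0,0,0,0,0]]}}

```text
time: 11.4
position: [0.5968, 0.1684, 0.2874]
tool_rot: [1.0, -0.003, 0.0, 0.0]
ft_force: [0.6, -0.3, -0.8]
grip_width: 0.012
```

Run:
```python
from h import *
go(.5958,.1685,.285,0)
C=np.array([.663,.0405]);o=get_obs();p=o["position"];W=p[:2]-C
r=R.from_quat(o["tool_rot"]);print("rad",np.hypot(*W))
for a in range(5,70,5):
    c,s=np.cos(np.radians(a)),np.sin(np.radians(a));q=C+np.array([[c,-s],[s,c]])@W
    print(a,q.round(4),(r.inv().apply(np.r_[q-p[:2],0])/.025).round(2))
```

```text
delta [-0.038 -0.003  0.097] turn [ 0.  -0.  -0.4] yaw -0.4 pos [0.5968 0.1684 0.2874] t 11.4 f [ 0.6 -0.3 -0.8] M [-0.03 -0.19 -0.06] w 0.012 q6 0.1
rad 0.14405150121205493
5 [0.5859 0.1622] [-0.43  0.25 -0.  ]
10 [0.5755 0.155 ] [-0.84  0.54 -0.  ]
15 [0.5659 0.1469] [-1.23  0.87 -0.  ]
20 [0.557 0.138] [-1.58  1.23 -0.  ]
25 [0.5489 0.1284] [-1.9   1.61 -0.  ]
30 [0.5417 0.1182] [-2.19  2.03 -0.  ]
35 [0.5354 0.1073] [-2.44  2.46 -0.  ]
40 [0.53   0.0959] [-2.65  2.92 -0.  ]
45 [0.5257 0.0841] [-2.82  3.39 -0.  ]
50 [0.5224 0.072 ] [-2.95  3.88 -0.  ]
55 [0.5202 0.0596] [-3.03  4.37 -0.  ]
60 [0.5191 0.0471] [-3.07  4.87 -0.  ]
65 [0.5191 0.0345] [-3.07  5.38 -0.  ]
```

Gripped: the opening is 12 mm, which is the bar's thickness. Swinging along the arc.

>>> {"fn": "carry_out", "kwargs": {"deltas": [[1,-0.43,0.25,0,0,0,-5],[1,-0.84,0.54,0,0,0,-10],[1,-1.23,0.87,0,0,0,-15],[1,-1.58,1.23,0,0,0,-20],[1,-1.9,1.61,0,0,0,-25],[1,-2.19,2.03,0,0,0,-30],[1,-2.44,2.46,0,0,0,-35]]}}

```text
time: 12.1
position: [0.5365, 0.1082, 0.2875]
tool_rot: [0.954, 0.299, 0.002, -0.001]
ft_force: [4.0, 3.1, -2.9]
grip_width: 0.012
```

```bash
cat > arc.py <<'E'
from h import *
go(.5191,.0471,.2865,60)
C=np.array([.663,.0405]);o=get_obs();p=o["position"];W=p[:2]-C
r=R.from_quat(o["tool_rot"]);print("rad",np.hypot(*W),"dir",np.degrees(np.arctan2(W[1],-W[0])))
for a in range(5,40,5):
    c,s=np.cos(np.radians(a)),np.sin(np.radians(a));q=C+np.array([[c,-s],[s,c]])@W
    print(a,q.round(4),(r.inv().apply(np.r_[q-p[:2],0])/.025).round(2))
E
python3 arc.py
```

```text
delta [-1.965  1.611  0.03 ] turn [  0.1  -0.3 -25.2] yaw 34.8 pos [0.5365 0.1082 0.2875] t 12.1 f [ 4.   3.1 -2.9] M [ 0.52 -1.   -0.15] w 0.012 q6 -0.61
rad 0.1434788665978239 dir 28.148879378570538
5 [0.5311 0.0969] [-0.44  0.25 -0.  ]
10 [0.5267 0.0852] [-0.85  0.53 -0.  ]
15 [0.5233 0.0731] [-1.23  0.85 -0.01]
20 [0.521  0.0608] [-1.59  1.2  -0.01]
25 [0.5197 0.0484] [-1.91  1.58 -0.01]
30 [0.5196 0.0359] [-2.2   1.99 -0.01]
35 [0.5205 0.0234] [-2.46  2.42 -0.01]
```

>>> {"fn": "carry_out", "kwargs": {"deltas": [[1,-0.44,0.25,0,0,0,-5],[1,-0.85,0.53,0,0,0,-10],[1,-1.23,0.85,0,0,0,-15],[1,-1.59,1.2,0,0,0,-20],[1,-1.77,1.4,0,0,0,-22.5],[1,-1.77,1.4,0,0,0,-22.5]]}}

```text
time: 12.7
position: [0.5203, 0.0533, 0.2875]
tool_rot: [0.879, 0.477, 0.002, 0.0]
ft_force: [4.5, 1.3, -4.2]
grip_width: 0.0118
```

```bash
python3 arc.py
```

```text
delta [-0.234  0.093  0.04 ] turn [ 0.2 -0.2 -3. ] yaw 57.0 pos [0.5203 0.0533 0.2875] t 12.7 f [ 4.5  1.3 -4.2] M [ 0.27 -1.06  0.07] w 0.0118 q6 -1.11
rad 0.14325052683936484 dir 5.112956867566608
5 [0.5197 0.0408] [-0.43  0.25 -0.  ]
10 [0.5203 0.0283] [-0.84  0.54 -0.  ]
15 [0.5219 0.0159] [-1.22  0.87 -0.  ]
20 [0.5246 0.0037] [-1.57  1.22 -0.  ]
25 [ 0.5283 -0.0082] [-1.89  1.61 -0.  ]
30 [ 0.5331 -0.0198] [-2.17  2.02 -0.  ]
35 [ 0.5388 -0.0309] [-2.42  2.45 -0.  ]
```

>>> {"fn": "carry_out", "kwargs": {"deltas": [[1,-0.11,0.06,0,0,0,-1.2],[1,-0.21,0.12,0,0,0,-2.5],[1,-0.21,0.12,0,0,0,-2.5],[1,-0.21,0.12,0,0,0,-2.5]]}}

```text
time: 13.1
position: [0.52, 0.0482, 0.2875]
tool_rot: [0.868, 0.496, 0.002, 0.0]
ft_force: [5.3, 1.7, -3.5]
grip_width: 0.0118
```

>>> {"fn": "carry_out", "kwargs": {"deltas": [[1,-0.08,0.05,0,0,0,-1],[1,-0.08,0.05,0,0,0,-1],[1,-0.08,0.05,0,0,0,-1]]}}

```text
time: 13.4
position: [0.5199, 0.0465, 0.2875]
tool_rot: [0.864, 0.504, 0.002, -0.0]
ft_force: [5.2, 4.5, -3.5]
grip_width: 0.0118
```

>>> {"fn": "carry_out", "kwargs": {"deltas": [[1,-0.08,0.05,0,0,0,-1],[1,-0.08,0.05,0,0,0,-1],[1,-0.08,0.05,0,0,0,-1]]}}

```text
time: 13.7
position: [0.5199, 0.046, 0.2875]
tool_rot: [0.86, 0.511, 0.003, -0.002]
ft_force: [5.2, 8.7, -3.1]
grip_width: 0.0121
```

Side force climbs (1.7→4.5→8.7 N) while motion stops at y≈0.046, so the arm is at its stop. A quick visual check follows.

Run:
```python
from h import *
im,d=camera("side");save('side7',cv2.resize(im[130:290,220:430],(780,594)))
go(.5205,.0465,.2865,60)
```

```text
delta [0.03  0.01  0.041] turn [-0.  -0.5  1.5] yaw 61.5 pos [0.5199 0.046  0.2875] t 13.75 f [ 5.7  7.7 -3.2] M [ 1.61 -1.11 -0.37] w 0.0117 q6 -1.21
```

View pics/side7.png

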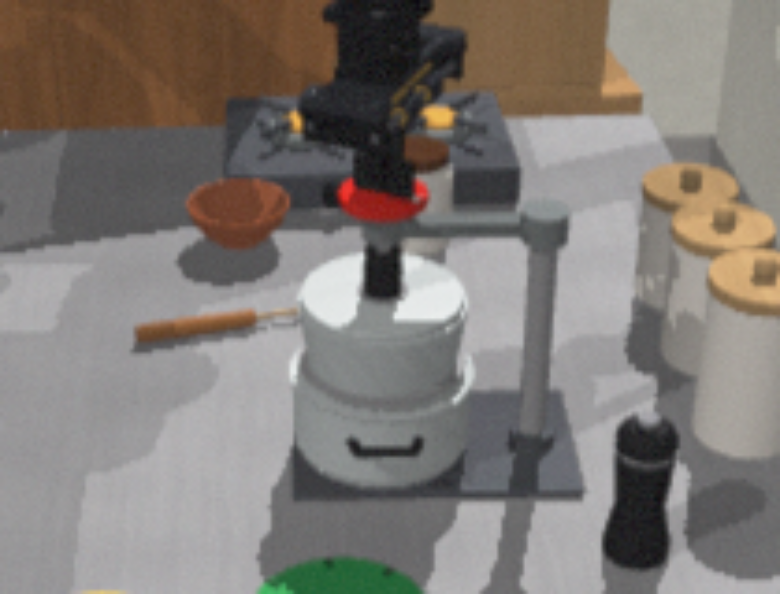

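The arm is over the lid with its pad just above the knob. Starting to wind, with a stronger grip and following the sink.

>>> {"fn": "carry_out", "kwargs": {"deltas": [[1,0.03,0.02,0.0,0,0,0],[1,0.03,0.02,0.03,0,0,6],[1,0.03,0.02,0.05,0,0,12],[1,0.03,0.02,0.07,0,0,18],[1,0.03,0.02,0.07,0,0,18]], "force": 60}}

```text
time: 14.25
position: [0.5199, 0.0458, 0.286]
tool_rot: [0.929, 0.371, 0.002, -0.002]
ft_force: [2.3, 5.9, -0.4]
grip_width: 0.0117
```

```bash
python3 -c "
from h import *
go(.5205,.0465,.2865,60)"
```

```text
delta [ 0.037 -0.003 -0.02 ] turn [ -0.1  -0.3 -16.5] yaw 43.5 pos [0.5199 0.0458 0.286 ] t 14.25 f [ 2.3  5.9 -0.4] M [ 1.36 -0.72  0.1 ] w 0.0117 q6 -0.89
```

>>> {"fn": "carry_out", "kwargs": {"deltas": [[1,0.02,0,0.02,0,0,5],[1,0.02,0,0.04,0,0,10],[1,0.02,0,0.06,0,0,15]]}}

```text
time: 14.55
position: [0.5197, 0.0457, 0.2847]
tool_rot: [0.969, 0.246, 0.001, -0.002]
ft_force: [0.8, 5.1, 1.0]
grip_width: 0.0113
```

```bash
python3 -c "
from h import *
go(.5205,.0465,.2865,60)"
```

```text
delta [ 0.044 -0.014 -0.072] turn [ -0.1  -0.2 -31.6] yaw 28.4 pos [0.5197 0.0457 0.2847] t 14.55 f [0.8 5.1 1. ] M [ 1.01 -0.34  0.32] w 0.0113 q6 -0.63
```

>>> {"fn": "carry_out", "kwargs": {"deltas": [[1,0,0,0.02,0,0,5],[1,0,0,0.04,0,0,10],[1,0,0,0.06,0,0,15]]}}

```text
time: 14.85
position: [0.5194, 0.0455, 0.2834]
tool_rot: [0.993, 0.117, 0.0, -0.002]
ft_force: [-0.2, 5.3, 2.7]
grip_width: 0.0115
```

```bash
python3 -c "
from h import *
go(.5205,.0465,.2865,60)"
```

```text
delta [ 0.054 -0.028 -0.125] turn [ -0.2  -0.1 -46.6] yaw 13.4 pos [0.5194 0.0455 0.2834] t 14.85 f [-0.2  5.3  2.7] M [ 0.93 -0.16  0.29] w 0.0115 q6 -0.36
```

>>> {"fn": "carry_out", "kwargs": {"deltas": [[1,0.02,0,0.01,0,0,5],[1,0.02,0,0.025,0,0,10]]}}

```text
time: 15.05
position: [0.5192, 0.0455, 0.2825]
tool_rot: [1.0, 0.03, -0.001, -0.002]
ft_force: [0.2, 4.2, 2.4]
grip_width: 0.0116
```

```bash
python3 -c "
from h import *
go(.5205,.0465,.2865,60)"
```

```text
delta [ 0.056 -0.036 -0.16 ] turn [ -0.2   0.  -56.6] yaw 3.4 pos [0.5192 0.0455 0.2825] t 15.05 f [0.2 4.2 2.4] M [0.83 0.07 0.35] w 0.0116 q6 -0.19
```

>>> {"fn": "carry_out", "kwargs": {"deltas": [[1,0.02,0,0.015,0,0,5],[1,0.02,0,0.03,0,0,10]]}}

```text
time: 15.25
position: [0.519, 0.0455, 0.2816]
tool_rot: [0.998, -0.057, -0.002, -0.001]
ft_force: [-1.1, 4.2, 2.6]
grip_width: 0.0118
```

```bash
python3 -c "
from h import *
go(.5205,.0465,.2865,60)"
```

```text
delta [ 0.055 -0.045 -0.195] turn [ -0.3   0.1 -66.5] yaw -6.5 pos [0.519  0.0455 0.2816] t 15.25 f [-1.1  4.2  2.6] M [0.88 0.23 0.34] w 0.0118 q6 -0.02
```

>>> {"fn": "carry_out", "kwargs": {"deltas": [[1,0.0,0,0.015,0,0,5],[1,0.0,0,0.03,0,0,10]]}}

```text
time: 15.45
position: [0.5188, 0.0456, 0.281]
tool_rot: [0.99, -0.144, -0.002, -0.001]
ft_force: [-2.5, 3.3, 5.8]
grip_width: 0.0117
```

```bash
python3 -c "
from h import *
go(.5205,.0465,.2865,60)"
```

```text
delta [ 0.055 -0.055 -0.22 ] turn [ -0.3   0.2 -76.5] yaw -16.5 pos [0.5188 0.0456 0.281 ] t 15.45 f [-2.5  3.3  5.8] M [0.83 0.39 0.43] w 0.0117 q6 0.16
```

Torque is starting to climb (0.34→0.43), so I'll go in smaller steps.

>>> {"fn": "carry_out", "kwargs": {"deltas": [[1,0.0,0,0.0,0,0,2.5],[1,0.0,0,0.005,0,0,5]]}}

```text
time: 15.65
position: [0.5187, 0.0456, 0.2809]
tool_rot: [0.983, -0.186, -0.002, -0.001]
ft_force: [-3.0, 4.6, 4.3]
grip_width: 0.0117
```

```bash
python3 -c "
from h import *
go(.5205,.0465,.2865,60)"
```

```text
delta [ 0.055 -0.059 -0.223] turn [ -0.3   0.2 -81.4] yaw -21.4 pos [0.5187 0.0456 0.2809] t 15.65 f [-3.   4.6  4.3] M [0.83 0.46 0.53] w 0.0117 q6 0.24
```

>>> {"fn": "carry_out", "kwargs": {"deltas": [[1,0.0,0,0.0,0,0,2],[1,0.0,0,0.01,0,0,3.5]]}}

```text
time: 15.85
position: [0.5186, 0.0456, 0.2808]
tool_rot: [0.977, -0.215, -0.002, -0.001]
ft_force: [-3.1, 5.6, 6.6]
grip_width: 0.0114
```

```bash
python3 -c "
from h import *
go(.5205,.0465,.2865,60)"
```

```text
delta [ 0.054 -0.063 -0.228] turn [ -0.3   0.2 -84.8] yaw -24.8 pos [0.5186 0.0456 0.2808] t 15.85 f [-3.1  5.6  6.6] M [0.87 0.5  0.62] w 0.0114 q6 0.3
```

>>> {"fn": "carry_out", "kwargs": {"deltas": [[1,0,0,0,0,0,0],[1,0,0,0,0,0,0],[1,0,0,0,0,0,0]]}}

```text
time: 16.15
position: [0.5185, 0.0456, 0.2808]
tool_rot: [0.977, -0.215, -0.002, -0.001]
ft_force: [-2.6, 3.9, 4.2]
grip_width: 0.0115
```

```bash
python3 -c "
from h import *
go(.5205,.0465,.2865,60)"
```

```text
delta [ 0.055 -0.064 -0.229] turn [ -0.3   0.2 -84.8] yaw -24.8 pos [0.5185 0.0456 0.2808] t 16.15 f [-2.6  3.9  4.2] M [0.88 0.48 0.56] w 0.0115 q6 0.3
```

It reads about 0.6 N m, so releasing and withdrawing straight up.

>>> {"fn": "carry_out", "kwargs": {"deltas": [[0.3,0,0,0,0,0,0],[-0.5,0,0,0,0,0,0],[-1,0,0,0,0,0,0],[-1,0,0,0,0,0,0],[-1,0,0,0,0,0,0],[-1,0,0,0,0,0,0],[-1,0,0,0,0,0,0],[-1,0,0,0,0,0,0]]}}

```text
time: 16.95
position: [0.5206, 0.0435, 0.2802]
tool_rot: [0.976, -0.216, -0.0, 0.0]
ft_force: [-1.3, 0.7, 0.5]
grip_width: 0.0676
```

>>> {"fn": "carry_out", "kwargs": {"deltas": [[-1,0,0,-0.5,0,0,0],[-1,0,0,-1.5,0,0,0],[-1,0,0,-3,0,0,0],[-1,0,0,-4.5,0,0,0],[-1,0,0,-5,0,0,0],[-1,0,0,-5,0,0,0],[-1,0,0,-5,0,0,0]]}}

```text
time: 17.65
position: [0.5201, 0.0436, 0.4045]
tool_rot: [0.976, -0.216, -0.001, 0.0]
ft_force: [0.5, -0.2, -0.7]
grip_width: 0.0867
```

Run:
```python
from h import *
for n in("side","top"):
    im,d=camera(n);save(n+'8',im if n=="top" else cv2.resize(im[130:290,220:430],(780,594)));P=cloud(n,d)
    m=(np.hypot(P[...,0]-.518,P[...,1]-.047)<.068)&(abs(P[...,2]-.172)<.006)
    if m.sum()>50:
        A=np.c_[P[m][:,:2]-P[m][:,:2].mean(0),np.ones(m.sum())];print(n,"lid tilt/z",m.sum(),np.linalg.lstsq(A,P[m][:,2],rcond=None)[0].round(3))
    hsv=cv2.cvtColor(im,cv2.COLOR_RGB2HSV);red=(hsv[...,1]>150)&((hsv[...,0]<6)|(hsv[...,0]>174))&(P[...,2]>.24)&(P[...,2]<.30)
    if red.sum():print("wheel",red.sum(),((P[red].max(0)+P[red].min(0))/2).round(4))
go(.5205,.0465,.2865)
```

```text
side lid tilt/z 535 [-0.003 -0.004  0.173]
wheel 203 [0.5168 0.0456 0.2696]
top lid tilt/z 93 [ 0.005 -0.001  0.173]
wheel 41 [0.5108 0.0311 0.2728]
delta [-0.005 -0.121  4.68 ] turn [0. 0. 0.] yaw -24.9 pos [0.5197 0.0437 0.4035] t 17.75 f [-0.5 -0.3 -0.1] M [-0.02 -0.   -0.02] w 0.0869 q6 0.3
```

View pics/side8.png

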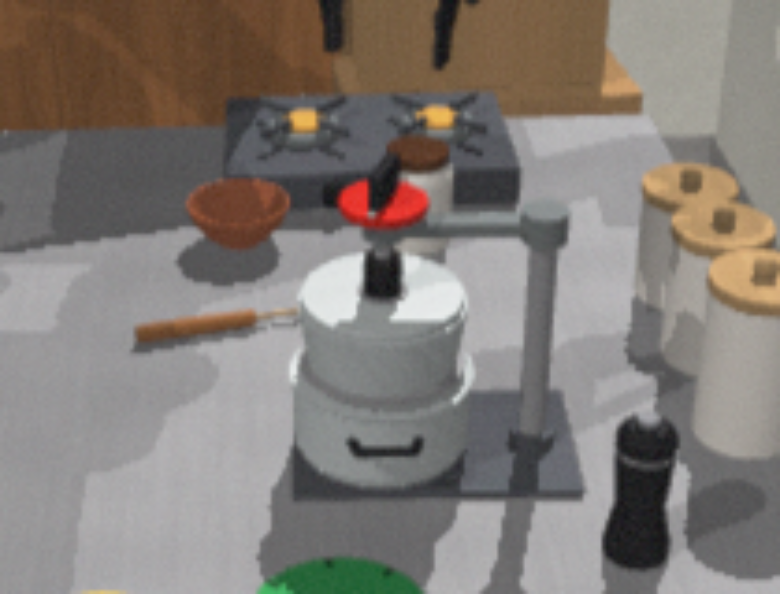

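View pics/top8.png

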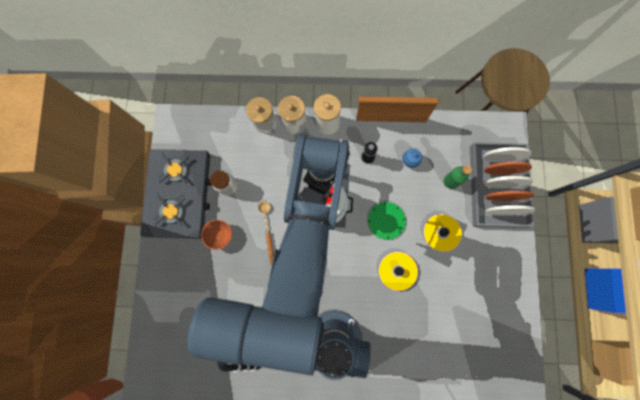

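The pad is on the knob (side crop, about (382,262)), the arm is over the lid, and the bar stayed at the angle I wound it to. The bystanders are where they were. Handing in.

```bash
python3 -c "
from h import *
print(hand_in())"
```

```text
the job is handed in; nothing more can be done
None
```

The lid is seated in the steamer, the clamp arm is over it at its stop, and the wheel is wound tight and let go. I handed the job in at about 18 s of the 72 s allowed; no verdict is reported.

- **Lid:** I took the aluminium lid off the green trivet. It is level within about 0.006 rad, with its upper face at z≈0.173. Before the arm swung over it, the knob measured within about 5 mm of the mouth's axis.
- **Swing arm:** I gripped the bar and swung the arm about 60° until it stopped moving and the side force climbed from 1.7 to 8.7 N. In the last picture it lies over the lid.
- **Wheel:** I wound it about 1.5 rad clockwise. The torque was 0.29–0.35 N m while it turned freely, 0.62 at the last step and 0.56 when held. With the gripper clear, the moment read -0.02 N m, so there is little sensor offset. I could not measure the pad's force directly; I judged it only from the torque.
- **Surroundings:** the trivet and the bystanders in view look undisturbed, by eye only. The gripper is open and about 12 cm above its gripping height.
- **Disagreement:** the two cameras differ by 4–6 mm in y. The grip on the knob matched the top camera, so I corrected the placement from that.

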